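Lock the swivelling wrist rest with its pin

TASK

Swing the blue wrist rest round until the cross hole in its block lines up with the holes in the two pedestal cheeks, then push the orange-handled locking pin right through from whichever side is clear, until its collar is up against the cheek. Leave the rest locked and the pin let go; do not shift or tip the cotton-bud tub, the black tape roll, the two specimen cups or the green bottle.

Things in the scene. Friction and masses are not known exactly. Their poses are not given: they have to be found in the camera images.
- pedestal: Fixed aluminium pedestal, upright on the table, yaw varies. Origin: centre of the underside of its base plate (130 x 100 x 10 mm, x by y), on the swivel axis. Two upright cheeks, 44 mm wide along x, 9 mm thick (y = 24 to 33 and -24 to -33 mm), up to z = 78 mm, each with a round 17 mm through-hole along the pedestal's y axis at x = 0, z = 60 mm.
- hole_left (a point): Centre of the outer mouth of the hole in the +y cheek of the pedestal (y = +33 mm, z = 60 mm). Axes as the pedestal.
- hole_right (a point): Centre of the outer mouth of the hole in the -y cheek of the pedestal (y = -33 mm, z = 60 mm). Axes as the pedestal.
- wrist_rest (a joint): Angle (rad) of the wrist rest about the pedestal's vertical axis, positive counter-clockwise seen from above, range -0.6 to 1.6. At 0 the rest's long side lies along the pedestal's x axis and the hole of its block lines up with the cheek holes; it starts between 0.5 and 1.35. It stays where it is left (friction about 0.1 N m).
- rest_grip (a point): Centre of the blue padded rest (140 mm long along this point's x, 48 mm wide along its y, from z = 102 to 132 mm; this point at z = 118 mm, on the swivel axis). Can be gripped across its 48 mm width right over the axis. Turns with the rest.
- block_hole (a point): Centre of the steel block (32 x 32 mm, z = 14 to 88 mm) under the rest, on the swivel axis at z = 60 mm, half-way along the block's 17 mm round through-hole, which runs along this point's y axis. Turns with the rest.
- pin_grip (a point): Centre of the locking pin's handle (orange with black grooves, 24 x 24 mm square, 70 mm long). The pin is loose, about 0.2 kg, 150 mm long, and lies flat on the table with its axis 12 mm up. This point's x axis runs along the pin towards the tip. The pin balances about 17 mm from here towards the tip.
- pin_mid (a point): Point on the shaft's axis 33 mm in front of the collar face (73 mm from the handle's centre): it lies at the block's hole centre when the pin is fully home from either side. The pin starts on the white-covered half of the bench, left of the square wall pillar whose front face is at world x = 0.51 m, from y = -0.08 to 0.04 m; the pedestal stands right of the pillar.
- pin_tip (a point): Tip of the pin's shaft, 115 mm from the handle's centre; axes as pin_grip. From the handle's centre along x: handle to 35 mm, then a 24 mm diameter collar with its front face at 40 mm, then a round steel shaft, 14 mm diameter, 75 mm long, its last 14 mm tapering to 6 mm diameter.
- bud_tub: White tub of pink cotton buds, loose, 77 mm diameter, 80 mm high. Origin at the centre of its underside. Stands in the way of the pin on one side of the pedestal, about 120 mm from the swivel axis (left in some runs, right in others).
- black_tape: Roll of black tape lying flat, loose, 59 mm diameter, 19 mm high. Origin at the centre of its underside. Lies about 120 mm from the swivel axis on the other side, low enough for the pin to pass above it.
- yellow_cup: Specimen cup with yellow lid, loose, 46 mm diameter, 59 mm high. Origin at the centre of its underside. Stands behind the pin's path on the pedestal's +y side.
- green_bottle: Green squeeze bottle with white nozzle, loose, 41 x 61 mm (x by y), 99 mm high. Origin at the centre of its underside. Stands behind the pin's path on the pedestal's -y side.
- red_cup: Specimen cup with red lid, loose, 46 mm diameter, 59 mm high. Origin at the centre of its underside. Stands beside the handle of the pin.

How it is judged:
On the way:
1. the rest is turned until the block's hole lines up with the cheek holes (within 0.07 rad) (value of joint wrist_rest between -0.07 and 0.07 rad), for 0.2 s.
At the end, for the whole second after the job is handed in: The pin passes through both cheeks and the block, its collar within about 6 mm of the cheek (pin_mid within 7 mm of the block's hole centre), pin and block hole both within 0.12 rad of the cheek holes' axis, the rest still, the robot clear (distance between pin_mid and block_hole below 0.007 m and angle between the x axis of pin_grip and the y axis of pedestal, either way round below 0.12 rad and angle between the y axis of block_hole and the y axis of pedestal, either way round below 0.12 rad and velocity of joint wrist_rest between -0.05 and 0.05 rad/s); the robot touches nothing.
It fails at once if the tub is shifted by more than 30 mm or tipped by more than 0.4 rad (distance of bud_tub from where it was at the start of the episode above 0.03 m or angle between bud_tub's own z axis and vertical above 0.4 rad).
It fails at once if the tape is shifted by more than 30 mm or tipped by more than 0.4 rad (distance of black_tape from where it was at the start of the episode above 0.03 m or angle between black_tape's own z axis and vertical above 0.4 rad).
It fails at once if the yellow-lidded cup is shifted by more than 30 mm or tipped by more than 0.4 rad (distance of yellow_cup from where it was at the start of the episode above 0.03 m or angle between yellow_cup's own z axis and vertical above 0.4 rad).
It fails at once if the red-lidded cup is shifted by more than 30 mm or tipped by more than 0.4 rad (distance of red_cup from where it was at the start of the episode above 0.03 m or angle between red_cup's own z axis and vertical above 0.4 rad).
It fails at once if the bottle is shifted by more than 30 mm or tipped by more than 0.4 rad (distance of green_bottle from where it was at the start of the episode above 0.03 m or angle between green_bottle's own z axis and vertical above 0.4 rad).
It also fails if it takes over 69 s, if anything falls off the work surface, if the arm or the gripper's body presses on something with over 40 N, if the wrist force passes 120 N, or if a joint passes its speed limit or range.

ROBOT

A 7-joint arm with a two-finger parallel gripper is mounted at the origin on a cart in front of the work surface, level with it; the furniture and walls round the work are solid. World frame = base frame: x ahead of the robot, y to its left, z up, the work surface at z = 0. Lengths are in m, angles in rad, forces in N, time in s.
With the tool pointing down it reaches from about 0.4 to 0.85 m from the base axis. Payload 10.4 kg.
Tool frame: the origin (TCP) lies on the front face of the gripper's body, between the roots of the fingers; the fingertips stand 73 mm ahead of it and the grasp point (between the pads) lies 54 mm ahead of it; z points along the fingers, x is the direction in which the jaws open and shut, and the axes are right-handed (so a half turn about z gives the same grasp; the last joint's range is limited). The gripper opens to 85 mm and grips with 20 to 120 N. Pads are 22 mm wide; open, the fingers measure 114 mm over their backs; the gripper's body (76 mm by 85 mm) begins 54 mm behind the grasp point. The pads swing forward as they close: fully open they stand 13 mm farther back than shut.
Start: joints at [-1.291, 0.332, -0.065, 1.46, 0.022, 1.35, -0.088], TCP at [0.186, 0.597, 0.304] pointing down, gripper open.
Joint ranges: [-2.6, 2.6], [-0.5, 2.12], [-1.47, 1.34], [0.16, 2.42], [-1.27, 4.41], [0.06, 2.06], [-2.6, 2.6]. Speed limits (rad/s): [2.22, 2.22, 2.79, 2.79, 3.14, 3.14, 3.14].

INTERFACE

Orientations are given as a unit quaternion [w, x, y, z].
In Python, from workcell import bot, camera, calibration, boxes_of, outline_of gives the robot as it stands. Calls block until the motion is done:
- bot.movep(position, orientation): joint-space move of the TCP to a pose.
- bot.line_to(position, ori=None, speed=0.15): straight line of the TCP; ori=None keeps the orientation; speed is the mean speed in m/s.
- bot.move_j(angles): joint-space move.
- bot.gripper_open() and bot.close_gripper(): open the fingers fully, or close them until they stop; the grip force is fixed at half the most.
- bot.wait(seconds).
- bot.solve_ik(position, orientation): joint angles nearest the present ones, or None.
- camera(name): name is "side" or "top" or "wrist"; returns (picture, depth): 480x640x3 uint8, blue, green, red; 480x640 float32, m along the optical axis (not along the pixel's ray), 0 where there is no reading.
- calibration(name): a dict with "fx", "fy", "cx", "cy" (pixels), "xyz" and "orientation" of the camera in the world. Camera axes: x right, y down, z forward; pixel columns grow to the right and rows downward; lengths in m; the calibration is good to about 2 mm. A picture is of the moment at which its call begins: read the wrist's pose just before it. calibration takes no time and is no camera call; for the wrist camera it gives the pose at the moment of the call.
A pose or a line that the arm cannot do raises bot.IKError and nothing moves.
- bot.hand_in(): hands the job in, once; it reports no verdict.
Trained networks look in the newest picture that a camera, given by its name, has taken for a name from the list of things; names that differ only in an ending like _2 or _b are one class to them, and where a whole thing is asked for, a point or a joint stands for the part that bears it (a point fixed in the world has none). Each returns a list of dicts, best first, with "conf" (0 to 1); they miss things now and then, are a little off and sometimes report something else, mostly with a low value. They report only what shows in the picture. A call takes as long as a camera call.
- boxes_of(label, camera): "centre" ([x, y, z] in m, in world coordinates, good to about 4 mm: the middle of the surface that is visible of it).
- outline_of(label, camera): "mask" (480x640 bool, what is visible of it).
Readings, each from a call of its own:
- bot.read_time_s(): time.
- bot.read_q(): joint angles.
- bot.read_qd(): joint speeds.
- bot.read_effort(): joint torques, N m.
- bot.read_tool_pos(): TCP position.
- bot.read_ee_rot(): TCP orientation.
- bot.read_force(): force on the tool from outside, world axes, zero at the start.
- bot.read_torque(): the same for the moment, N m.
- bot.read_finger_gap(): finger opening in m.
Only numpy, scipy, OpenCV 4.12 (cv2) and the standard library are available. Lean on these libraries where they do the work, as an engineer would, in place of code of your own. Each camera call takes 0.05 s, during which the arm holds its last target.

## Working session

There is one attempt and no reset: what is moved stays moved. The work goes in short steps, each a Python script; the robot and the scene stay as the last script left them, time stands still between calls to the robot, and variables do not carry over. Pictures are saved under pics/ and viewed, and the job is handed in when it is done.

```bash
ls; mkdir -p pics; python3 - <<'E'
from workcell import bot,camera,calibration,boxes_of,outline_of
import cv2
for c in ["side","top","wrist"]:
    p,d=camera(c); cv2.imwrite(f"pics/{c}0.png",p)
    k=calibration(c); print(c,k)
    if c!="wrist":
        for n in ["pedestal","wrist_rest","pin_grip","bud_tub","black_tape","yellow_cup","green_bottle","red_cup"]:
            print(n,[(b["centre"],round(b["conf"],2)) for b in boxes_of(n,c)][:2])
print(bot.read_time_s(),bot.read_ee_rot(),bot.read_force())
E
```

```text
pics
side {'fx': 448.48020873151427, 'fy': 448.48020873151427, 'cx': 311.5903563828775, 'cy': 232.9454068459943, 'xyz': array([-0.03859639, -0.60908968,  0.61840978]), 'orientation': array([-0.44007536,  0.81535161, -0.32993627,  0.18076917])}
pedestal [([0.4893, -0.3115, 0.07], 0.88), ([0.4926, -0.3098, 0.1268], 0.55)]
wrist_rest [([0.4884, -0.305, 0.1234], 0.74)]
pin_grip [([0.4539, 0.1644, 0.0207], 0.67)]
bud_tub [([0.5394, -0.4131, 0.0834], 0.57)]
black_tape [([0.453, -0.184, 0.0213], 0.75), ([0.4535, 0.1617, 0.0232], 0.53)]
yellow_cup [([0.529, -0.1439, 0.05], 0.81)]
green_bottle [([0.6368, -0.3913, 0.0563], 0.9)]
red_cup [([0.5238, 0.1033, 0.0421], 0.96)]
top {'fx': 563.4694453002478, 'fy': 563.4694453002478, 'cx': 317.8483897022506, 'cy': 231.1381361408603, 'xyz': array([ 0.39337029, -0.07186261,  1.39880184]), 'orientation': array([-0.02981688,  0.71541123, -0.69740602,  0.0303737 ])}
pedestal [([0.4987, -0.2921, 0.1231], 0.85), ([0.503, -0.2894, 0.13], 0.36)]
wrist_rest [([0.5028, -0.2941, 0.1328], 0.79)]
pin_grip [([0.457, 0.1716, 0.022], 0.83), ([0.5497, -0.4079, 0.0853], 0.27)]
bud_tub [([0.5529, -0.4029, 0.0848], 0.96)]
black_tape [([0.4621, -0.1813, 0.0167], 0.84)]
yellow_cup [([0.5378, -0.1349, 0.0566], 0.66)]
green_bottle [([0.6389, -0.3768, 0.0579], 0.71)]
red_cup [([0.5302, 0.1131, 0.0579], 0.89)]
wrist {'fx': 381.2476602607928, 'fy': 381.2476602607928, 'cx': 314.29617848120284, 'cy': 242.429783522121, 'xyz': array([0.11588066, 0.62046254, 0.37399674]), 'orientation': array([0.11874003, 0.79702692, 0.58563364, 0.0876478 ])}
0.95 [-2.23906990e-05  8.05683430e-01  5.92346359e-01  3.39301259e-05] [-0.76177893 -0.85440695  0.15872504]
```

View pics/top0.png

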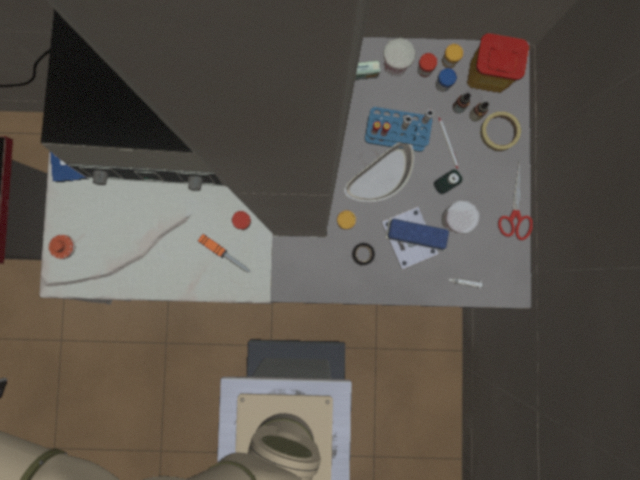

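View pics/side0.png

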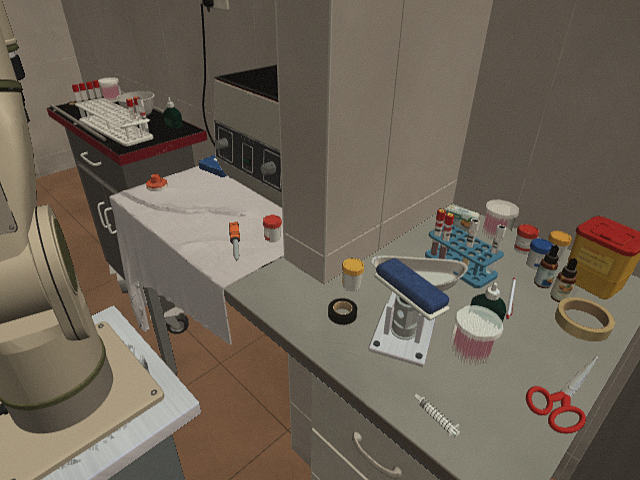

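The rest lies almost along world y, the tape is on the +y side (clear) and the tub on the −y side. The pin is on the left with its tip towards −x and −y. Next I'll fit the poses from the top view and plan waypoints around the pillar.

```bash
cat > h.py <<'E'
from workcell import bot,camera,calibration,boxes_of,outline_of
import numpy as np, cv2
from scipy.spatial.transform import Rotation as R
def rot(q): return R.from_quat([q[1],q[2],q[3],q[0]])
def quat(r):
    x=r.as_quat(); return [x[3],x[0],x[1],x[2]]
def down(a):
    "tool z down, tool x at world angle a"
    c,s=np.cos(a),np.sin(a)
    return quat(R.from_matrix(np.array([[c,s,0],[s,-c,0],[0,0,-1]]).astype(float)))
def cloud(d,k):
    v,u=np.mgrid[0:480,0:640]
    P=np.stack([(u-k['cx'])/k['fx']*d,(v-k['cy'])/k['fy']*d,d],-1)
    return P@rot(k['orientation']).as_matrix().T+np.array(k['xyz'])
def proj(P,k):
    p=(np.atleast_2d(P)-np.array(k['xyz']))@rot(k['orientation']).as_matrix()
    return np.stack([p[:,0]/p[:,2]*k['fx']+k['cx'],p[:,1]/p[:,2]*k['fy']+k['cy']],-1)
def rect(pts):
    (c,wh,a)=cv2.minAreaRect((pts*1000).astype(np.float32)); 
    w,h=wh
    if w<h: w,h,a=h,w,a+90
    return np.array(c)/1000,w,h,np.deg2rad(a)
E
python3 - <<'E'
from h import *
p,d=camera("top");k=calibration("top");W=cloud(d,k)
for n in ["wrist_rest","pin_grip","pedestal"]:
    o=outline_of(n,"top")[0]; m=o["mask"]&(d>0); X=W[m]
    if n=="wrist_rest": X=X[X[:,2]>.115]
    if n=="pedestal": X=X[X[:,2]<.03]
    print(n,o["conf"],m.sum(),X.min(0),X.max(0),rect(X[:,:2]))
# base plate by height
reg=(W[...,0]>.4)&(W[...,0]<.6)&(W[...,1]>-.4)&(W[...,1]<-.2)&(W[...,2]>.006)&(W[...,2]<.014)
print(rect(W[reg][:,:2]),reg.sum())
cv2.imwrite("pics/top1.png",cv2.resize(p[150:310,180:500],None,fx=2.5,fy=2.5,interpolation=cv2.INTER_CUBIC))
T=bot.read_tool_pos();Rt=rot(bot.read_ee_rot());kw=calibration("wrist")
print("cam in tool",Rt.inv().apply(np.array(kw['xyz'])-T),(Rt.inv()*rot(kw['orientation'])).as_matrix().round(2))
for P,a in [((.36,.2,.35),0),((.36,0,.35),0),((.36,0,.35),1.57),((.46,-.25,.4),0),((.503,-.294,.3),0),((.503,-.294,.17),0)]:
    for da in (0,np.pi):
        q=bot.solve_ik(P,down(a+da)); print(P,a+da,None if q is None else np.round(q,2))
print(bot.read_time_s())
E
```

```text
wrist_rest 0.73 1314 [ 0.46835083 -0.36689726  0.11618123] [ 0.53459476 -0.22837763  0.13960309] (array([ 0.50117407, -0.29805939]), 137.50247192382812, 48.153995513916016, np.float64(1.3854479049344883))
pin_grip 0.92 486 [ 0.40662111  0.09484907 -0.00318791] [0.49686689 0.22581658 0.03122722] (array([0.4493103 , 0.15928148]), 153.75289916992188, 27.0658016204834, np.float64(1.0137605650252441))
pedestal 0.62 2520 [ 0.42612069 -0.39357493 -0.00848279] [ 0.57934823 -0.22755745  0.02838462] (array([ 0.50879269, -0.31409918]), 140.98924255371094, 132.18515014648438, np.float64(2.0090951512319073))
(array([ 0.50038483, -0.29971915]), 197.78103637695312, 197.30545043945312, np.float64(1.574936398743162)) 880
cam in tool [ 0.00178404 -0.07440516 -0.07005931] [[ 1.   -0.    0.  ]
 [ 0.    0.96  0.29]
 [-0.   -0.29  0.96]]
(0.36, 0.2, 0.35) 0 [-0.97 -0.2   0.31  1.92  0.06  1.41 -0.68]
(0.36, 0.2, 0.35) 3.141592653589793 [-0.83 -0.18  0.19  1.91  0.03  1.41  2.49]
(0.36, 0, 0.35) 0 [-0.84 -0.42  0.54  2.02  0.21  1.48 -0.36]
(0.36, 0, 0.35) 3.141592653589793 None
(0.36, 0, 0.35) 1.57 [-0.85 -0.42  0.54  2.02  0.21  1.48  1.21]
(0.36, 0, 0.35) 4.711592653589793 [-0.71 -0.38  0.45  2.02  0.16  1.47 -1.88]
(0.46, -0.25, 0.4) 0 [-0.46  0.06  0.93  1.61 -0.05  1.5   0.47]
(0.46, -0.25, 0.4) 3.141592653589793 None
(0.503, -0.294, 0.3) 0 [-0.31  0.33  0.95  1.62 -0.28  1.33  0.68]
(0.503, -0.294, 0.3) 3.141592653589793 [-0.44  0.43  1.17  1.63 -0.4   1.35 -2.36]
(0.503, -0.294, 0.17) 0 [-0.25  0.48  0.89  1.77 -0.41  1.09  0.78]
(0.503, -0.294, 0.17) 3.141592653589793 [-0.41  0.63  1.16  1.77 -0.63  1.17 -2.2 ]
1.15
```

View pics/top1.png

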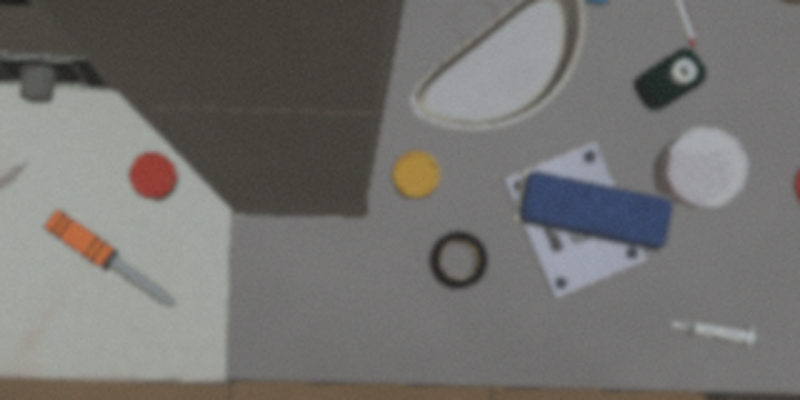

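```bash
python3 - <<'E'
from h import *
a=np.pi/2
bot.movep([.38,.19,.32],down(a))
bot.wait(.2)
k=calibration("wrist");p,d=camera("wrist");cv2.imwrite("pics/wpin.png",p);np.savez("wpin.npz",d=d,p=p,**k)
for n in ["pin_grip","red_cup"]:
    print(n,[(b["centre"],round(b["conf"],2)) for b in boxes_of(n,"wrist")][:2])
o=outline_of("pin_grip","wrist")
if o: np.save("mpin.npy",o[0]["mask"]);print(rect(cloud(d,k)[o[0]["mask"]&(d>0)][:,:2]))
bot.movep([.35,.03,.35],down(a))
bot.movep([.45,-.28,.36],down(a))
bot.wait(.2)
k=calibration("wrist");p,d=camera("wrist");cv2.imwrite("pics/wped.png",p);np.savez("wped.npz",d=d,p=p,**k)
for n in ["wrist_rest","yellow_cup","black_tape","bud_tub"]:
    print(n,[(b["centre"],round(b["conf"],2)) for b in boxes_of(n,"wrist")][:2])
o=outline_of("wrist_rest","wrist")
if o: np.save("mrest.npy",o[0]["mask"])
print(bot.read_time_s(),bot.read_tool_pos())
E
```

```text
pin_grip []
red_cup [([0.5227, 0.1141, 0.0518], 0.79)]
(array([0.45567108, 0.16073749]), 155.05685424804688, 31.97771453857422, np.float64(0.9991478001239793))
wrist_rest [([0.4942, -0.293, 0.1333], 0.95)]
yellow_cup [([0.5344, -0.1389, 0.0595], 0.61)]
black_tape [([0.4616, -0.1816, 0.0198], 0.61)]
bud_tub [([0.5375, -0.4087, 0.0826], 0.58)]
5.6333 [ 0.45002972 -0.27991143  0.36001777]
```

View pics/wpin.png

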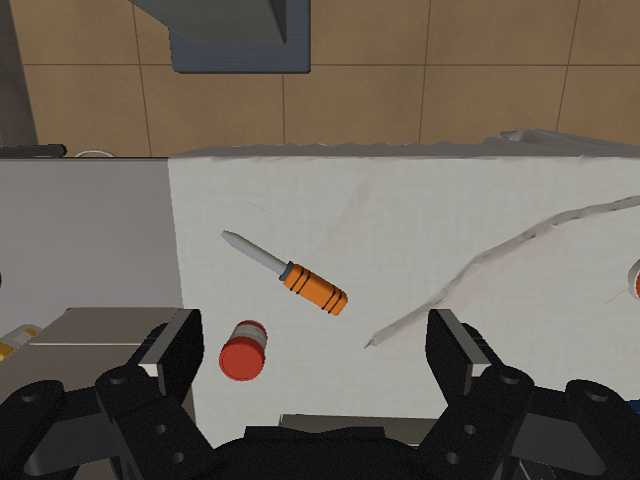

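View pics/wped.png

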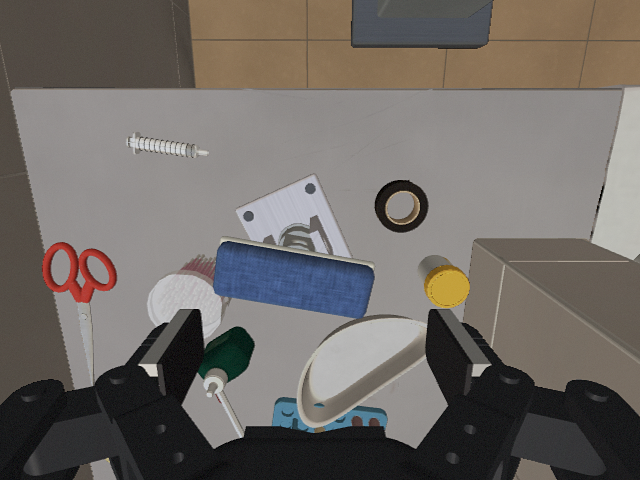

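```bash
python3 - <<'E'
from h import *
z=np.load("wped.npz");p=z["p"]
cv2.imwrite("pics/wpedz.png",cv2.resize(p[160:330,190:400],None,fx=3.5,fy=3.5,interpolation=cv2.INTER_CUBIC))
z=np.load("wpin.npz");p=z["p"]
cv2.imwrite("pics/wpinz.png",cv2.resize(p[215:330,205:365],None,fx=5,fy=5,interpolation=cv2.INTER_CUBIC))
E
```

```text
(no output)
```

View pics/wpedz.png

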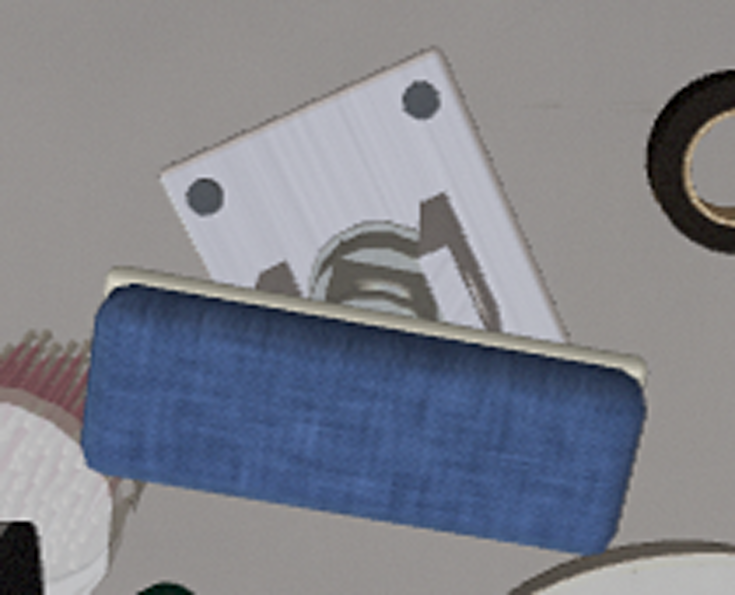

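View pics/wpinz.png

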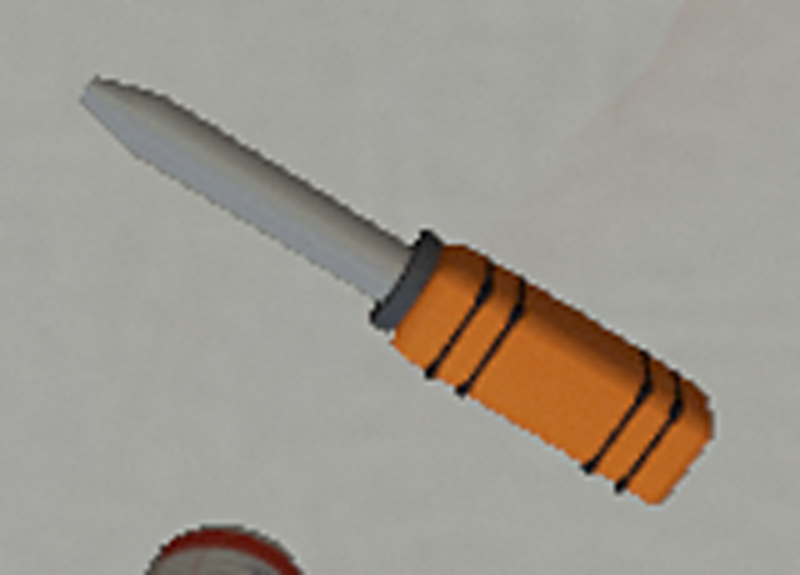

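```bash
python3 - <<'E'
from h import *
def pl(z,px,h):
    k={n:z[n] for n in ['fx','fy','cx','cy','xyz','orientation']}
    px=np.atleast_2d(px).astype(float)
    r=np.stack([(px[:,0]-k['cx'])/k['fx'],(px[:,1]-k['cy'])/k['fy'],np.ones(len(px))],-1)@rot(k['orientation']).as_matrix().T
    t=(h-k['xyz'][2])/r[:,2]; return (k['xyz']+r*t[:,None])[:,:2]
z=np.load("wped.npz")
f=lambda P,s,o:(np.array(P)+.5)/s-.5+np.array(o)
A,B,C,D,s1,s2=pl(z,f([(162,172),(436,48),(567,340),(210,278),(205,196),(421,100)],3.5,(190,160)),.010)
ang=lambda v:np.arctan2(v[1],v[0])
print("AB",np.linalg.norm(B-A),ang(B-A)-np.pi/2,"BC",ang(C-B),"AD",ang(D-A),"holes",ang(s2-s1)-np.pi/2,np.linalg.norm(s2-s1))
yaw=np.mean([ang(B-A)-np.pi/2,ang(C-B),ang(D-A),ang(s2-s1)-np.pi/2]);x=np.array([np.cos(yaw),np.sin(yaw)])
print("yaw",yaw,"centre from AB",(A+B)/2+.065*x)
# rest: top surface points
k={n:z[n] for n in ['fx','fy','cx','cy','xyz','orientation']}
W=cloud(z["d"],k);m=np.load("mrest.npy")&(W[...,2]>.125)&(z["d"]>0);X=W[m]
print("rest",m.sum(),np.median(X[:,2]),X[:,:2].mean(0),rect(X[:,:2]))
m=np.load("mrest.npy");v,u=np.nonzero(m);P=pl(z,np.stack([u,v],-1),.125);print("ray",rect(P),P.mean(0))
# depth base plate check
g=W[(abs(W[...,2]-.010)<.003)&(abs(W[...,0]-.5)<.1)&(abs(W[...,1]+.3)<.1)];print("plate z",len(g))
z=np.load("wpin.npz")
t,c=pl(z,f([(90,89),(391,274)],5,(205,215)),.012)
print("tip",t,"collar",c,np.linalg.norm(t-c),"dir",ang(t-c)); u=(t-c)/np.linalg.norm(t-c)
print("handle centre",t-.115*u,c-.04*u)
hb=pl(z,f([(712,425),(655,503),(395,340)],5,(205,215)),.024);print("handle rear top",hb)
k={n:z[n] for n in ['fx','fy','cx','cy','xyz','orientation']}
W=cloud(z["d"],k);m=np.load("mpin.npy")&(W[...,2]>.019)&(W[...,2]<.03);print("handle top",rect(W[m][:,:2]),np.median(W[m][:,2]))
E
```

```text
AB 0.09614362178183701 0.42228324185515254 BC 0.42605330479869047 AD 0.36806278255729113 holes 0.4191824257961514 0.07620799247013439
yaw 0.4088954387518214 centre from AB [ 0.50515222 -0.29497256]
rest 8068 0.1317625630489568 [ 0.50174427 -0.29549823] (array([ 0.50386118, -0.29498004]), 135.89535522460938, 47.063636779785156, np.float64(1.3840385600856184))
ray (array([ 0.49225586, -0.29289914]), 136.11631774902344, 74.44457244873047, np.float64(1.3908360124519366)) [ 0.49887365 -0.29512108]
plate z 4212
tip [0.4107124  0.09809423] collar [0.45134573 0.15903453] 0.07324470754644712 dir -2.1588722923707557
handle centre [0.47450994 0.19377533] [0.47353617 0.19231491]
handle rear top [[0.480653   0.22681537]
 [0.49887616 0.21513033]
 [0.4613612  0.16057272]]
handle top (array([0.45418887, 0.1650006 ]), 138.317138671875, 24.379308700561523, np.float64(0.9920482121319916)) 0.02364683947163651
```

```bash
python3 - <<'E'
from h import *
c=[.504,-.295]; a0=1.385-np.pi/2
bot.movep([*c,.26],down(a0))
bot.line_to([*c,.172],speed=.12)
print(bot.read_force())
bot.close_gripper(); print("gap",bot.read_finger_gap(),bot.read_force(),bot.read_tool_pos())
for i in range(1,5):
    a=a0-.965*i/4
    bot.movep([*c,.172],down(a)); print(bot.read_force().round(1) ,bot.read_torque().round(2),bot.read_tool_pos().round(4))
print(bot.read_time_s())
E
```

```text
[-0.56861875  0.65467631  0.48257314]
gap 0.04727746283303516 [-0.35443255  1.07092593  6.10958963] [ 0.50448265 -0.29512475  0.17269364]
[ 3.2 -1.   4.9] [ 0.01 -0.46 -0.03] [ 0.5049 -0.2952  0.1727]
[ 6.1 -3.3  2. ] [-0.25 -0.81 -0.14] [ 0.5053 -0.2954  0.1727]
[ 9.2 -7.   0.1] [-0.62 -1.3  -0.08] [ 0.5056 -0.2957  0.1727]
[11.7 -9.2 -3.2] [-0.93 -1.78 -0.09] [ 0.5058 -0.296   0.1728]
9.5917
```

```bash
python3 - <<'E'
from h import *
bot.gripper_open(); print(bot.read_tool_pos().round(4),bot.read_force().round(1))
bot.line_to([.504,-.295,.26],speed=.15)
bot.movep([.45,-.28,.36],down(np.pi/2)); bot.wait(.2)
k=calibration("wrist");p,d=camera("wrist");np.savez("wped2.npz",d=d,p=p,**k)
cv2.imwrite("pics/wped2.png",cv2.resize(p[160:340,190:400],None,fx=3.5,fy=3.5,interpolation=cv2.INTER_CUBIC))
o=outline_of("wrist_rest","wrist")[0]; m=o["mask"];np.save("mrest2.npy",m);W=cloud(d,k);X=W[m&(d>0)&(W[...,2]>.125)]
print("rest",rect(X[:,:2]),len(X))
print(bot.read_time_s())
E
```

```text
[ 0.5039 -0.2949  0.1719] [ 0.8 -0.1  0.1]
rest (array([ 0.5039856 , -0.29539987]), 134.46591186523438, 48.137733459472656, np.float64(0.4219136592512708)) 8073
13.1167
```

View pics/wped2.png

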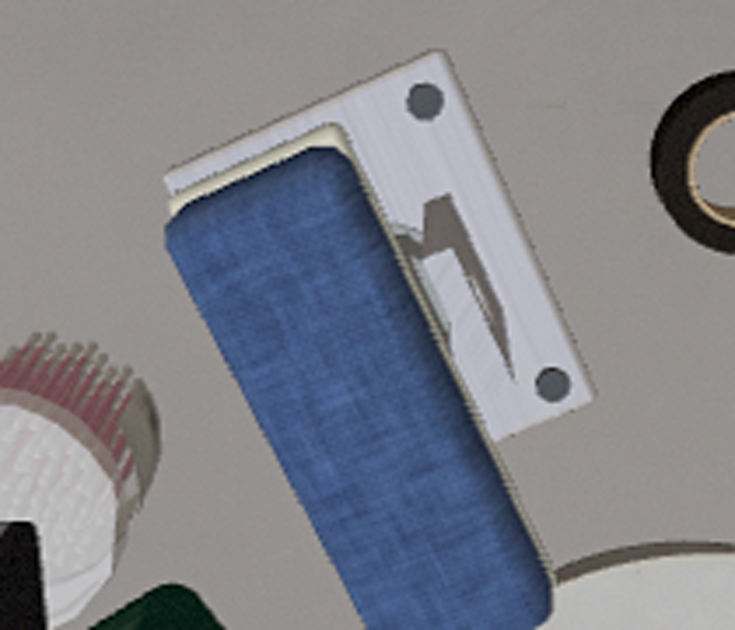

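```bash
cat >> h.py <<'E'
def pl(z,px,h):
    k={n:z[n] for n in ['fx','fy','cx','cy','xyz','orientation']}
    px=np.atleast_2d(px).astype(float)
    r=np.stack([(px[:,0]-k['cx'])/k['fx'],(px[:,1]-k['cy'])/k['fy'],np.ones(len(px))],-1)@rot(k['orientation']).as_matrix().T
    t=(h-k['xyz'][2])/r[:,2]; return (k['xyz']+r*t[:,None])[:,:2]
ang=lambda v:np.arctan2(v[1],v[0])
E
python3 - <<'E'
from h import *
z=np.load("wped2.npz")
f=lambda P,s,o:(np.array(P)+.5)/s-.5+np.array(o)
A,B,C,s1,s2=pl(z,f([(163,180),(442,49),(593,398),(425,101),(552,384)],3.5,(190,160)),.010)
print("BC",np.linalg.norm(C-B),ang(C-B),"AB",np.linalg.norm(B-A),ang(B-A)-np.pi/2,"s",np.linalg.norm(s2-s1),ang(s2-s1))
y=.42;ex=np.array([np.cos(y),np.sin(y)]);ey=np.array([-ex[1],ex[0]])
print("centre",(B+C)/2-.05*ey,(s1+s2)/2, "tape in ped",[(np.array(q)-[.504,-.295])@np.c_[ex,ey] for q in [(.4618,-.1815),(.536,-.137),(.545,-.406)]])
k={n:z[n] for n in ['fx','fy','cx','cy','xyz','orientation']};W=cloud(z["d"],k)
m=(W[...,2]>.06)&(W[...,2]<.084)&(np.hypot(W[...,0]-.504,W[...,1]+.295)<.05)
X=(W[m][:,:2]-[.504,-.295])@np.c_[ex,ey]
print("cheek",m.sum(),X.min(0),X.max(0))
top=(abs(W[...,2]-.078)<.003)&(np.hypot(W[...,0]-.504,W[...,1]+.295)<.05);X=(W[top][:,:2]-[.504,-.295])@np.c_[ex,ey];print(top.sum(),X.min(0) if len(X) else 0,X.max(0) if len(X) else 0)
E
```

```text
BC 0.12737148784487143 0.4118585335195679 AB 0.09870239968990822 0.4348131336442296 s 0.10440433418113397 0.4180678762973643
centre [ 0.50451959 -0.29647327] [ 0.48972442 -0.26047435] tape in ped [array([0.00774846, 0.12084309]), array([0.093645  , 0.13121972]), array([-0.00782476, -0.11807105])]
cheek 499 [-0.02169246  0.02054447] [0.02283043 0.03273602]
416 [-0.0215602   0.02068451] [0.02283043 0.03272029]
```

The rest is aligned: it measures 0.422 against a pedestal yaw of about 0.418. Next is picking up the pin.

```bash
python3 - <<'E'
from h import *
th=-2.147;u=np.array([np.cos(th),np.sin(th)]);g=np.array([.473,.193])-.005*u;a=th+np.pi/2
bot.movep([.36,.02,.33],down(.5))
bot.movep([*g,.20],down(a))
bot.line_to([*g,.078],speed=.12)
print(bot.read_force().round(1))
bot.close_gripper(); print("gap",bot.read_finger_gap(),bot.read_force().round(1),bot.read_tool_pos().round(4))
bot.line_to([*g,.2],speed=.15)
bot.wait(.1);print("gap",bot.read_finger_gap(),bot.read_force().round(1),bot.read_time_s())
p,d=camera("side");cv2.imwrite("pics/sg.png",p)
p,d=camera("wrist");cv2.imwrite("pics/wg.png",p)
E
```

```text
[ 0.1 -0.3 -0.1]
gap 0.022350253256663986 [-0.5 -0.1  4.9] [0.476  0.1973 0.0784]
gap 0.022866465767463248 [-0.  -1.4 -2.3] 18.75
```

View pics/sg.png

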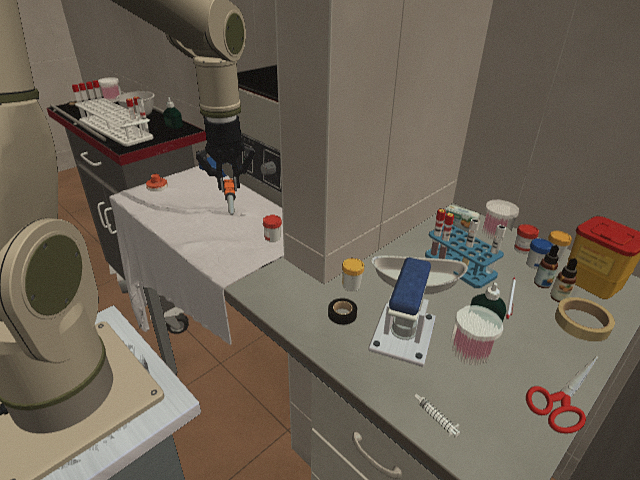

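View pics/wg.png

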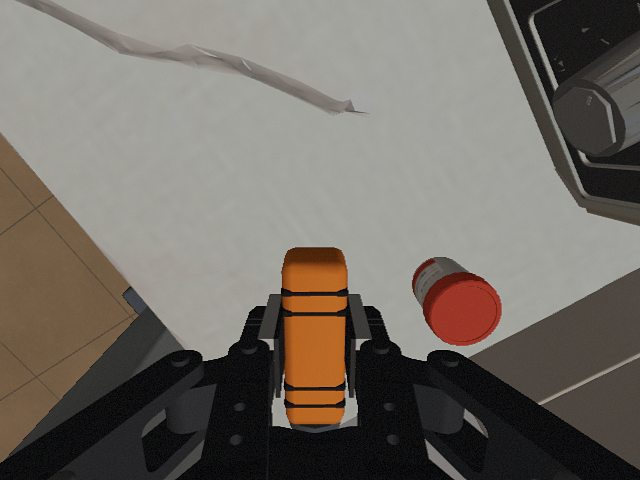

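The pin is held and level, with the handle between the pads. Now I'll carry it past the pillar to the approach line.

```bash
python3 - <<'E'
from h import *
yaw=.418;ey=np.array([-np.sin(yaw),np.cos(yaw)]);o=np.array([.504,-.2955])
bot.movep([.36,.05,.28],down(-.2))
bot.movep([*(o+.185*ey),.22],down(yaw))
bot.line_to([*(o+.185*ey),.127],speed=.15)
bot.wait(.4)
print(bot.read_tool_pos().round(4),bot.read_force().round(1))
k=calibration("side");p,d=camera("side");np.savez("s2.npz",p=p,d=d,**k)
os=outline_of("pin_grip","side");print([x["conf"] for x in os]); 
if os:
    m=os[0]["mask"];np.save("ms2.npy",m);X=cloud(d,k)[m&(d>0)];print(len(X),X.min(0),X.max(0))
print(boxes_of("pin_grip","side")[:1])
cv2.imwrite("pics/s2.png",cv2.resize(p[200:360,290:450],None,fx=3.7,fy=3.7,interpolation=cv2.INTER_CUBIC))
kw=calibration("wrist");pw,dw=camera("wrist");np.savez("w2.npz",p=pw,d=dw,**kw);cv2.imwrite("pics/w2.png",pw)
print(bot.read_time_s())
E
```

```text
[ 0.429  -0.1264  0.1273] [-0.3  0.8 -0.8]
[0.86, 0.52, 0.26]
589 [ 0.40890124 -0.23901342 -0.00096156] [ 0.54086882 -0.1053846   0.07530223]
[{'centre': [0.4417, -0.1633, 0.0676], 'conf': 0.67}]
22.0833
```

View pics/s2.png

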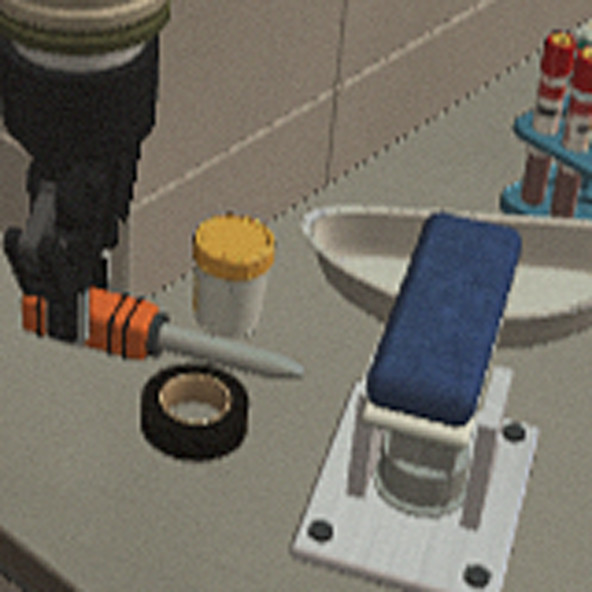

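View pics/w2.png

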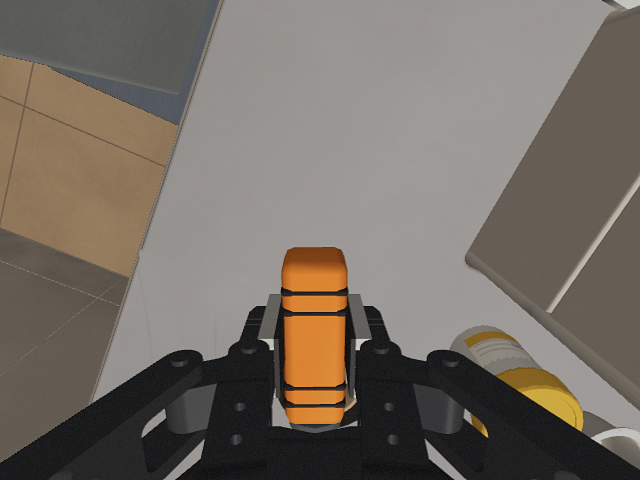

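```bash
cat > ov.py <<'E'
from h import *
import sys
z=np.load("s2.npz");k={n:z[n] for n in ['fx','fy','cx','cy','xyz','orientation']}
yaw=.418;o=np.array([.504,-.2955])
ped=lambda P:np.c_[(np.array(P)[:,:2]@np.array([[np.cos(yaw),np.sin(yaw)],[-np.sin(yaw),np.cos(yaw)]]))+o,np.array(P)[:,2]]
S=4.5;x0,y0=290,250
img=cv2.resize(z["p"][y0:y0+120,x0:x0+165],None,fx=S,fy=S,interpolation=cv2.INTER_CUBIC)
def ln(P,c,cl=False):
    q=((proj(ped(P),k)-[x0,y0]+.5)*S-.5)
    cv2.polylines(img,[np.round(q*8).astype(np.int32)],cl,c,1,cv2.LINE_AA,3)
pl_=[(-65,-50,10),(65,-50,10),(65,50,10),(-65,50,10)];ln(np.array(pl_)/1e3,(0,255,0),True)
for s in(1,-1):
    for y in (24,33): ln(np.array([(-22,s*y,10),(-22,s*y,78),(22,s*y,78),(22,s*y,10)])/1e3,(0,255,255),True)
h=.180;zz=.061
t=np.linspace(0,2*np.pi,20)
for y,r in ((h-.115,.003),(h-.101,.007),(h-.04,.007),(h-.04,.012)): ln(np.c_[r*np.cos(t),0*t+y,zz+r*np.sin(t)],(255,0,255))
ln([(0,h-.115,zz),(0,h+.035,zz)],(255,0,0))
cv2.imwrite("pics/ov.png",img)
print(proj(ped([(0,h-.115,zz),(0,h-.04,zz)]),k))
E
python3 ov.py
```

```text
[[369.71583017 299.6974109 ]
 [331.55988082 289.72065627]]
```

View pics/ov.png

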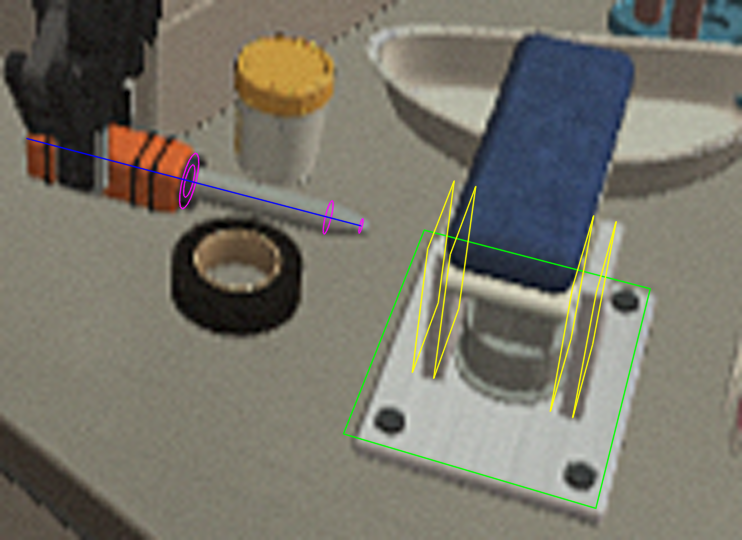

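```bash
cat > ov2.py <<'E'
from h import *
z=np.load("s2.npz");k={n:z[n] for n in ['fx','fy','cx','cy','xyz','orientation']}
yaw=.418;o=np.array([.504,-.2955])
ped=lambda P:np.c_[(np.array(P)[:,:2]@np.array([[np.cos(yaw),np.sin(yaw)],[-np.sin(yaw),np.cos(yaw)]]))+o,np.array(P)[:,2]]
S=9;x0,y0=292,272
raw=cv2.resize(z["p"][y0:y0+36,x0:x0+84],None,fx=S,fy=S,interpolation=cv2.INTER_CUBIC)
img=raw.copy()
def ln(P,c,cl=False):
    q=((proj(ped(P),k)+[1.9,1.8]-[x0,y0]+.5)*S-.5)
    cv2.polylines(img,[np.round(q*8).astype(np.int32)],cl,c,1,cv2.LINE_AA,3)
h=.180;zz=.061
t=np.linspace(0,2*np.pi,20)
for y,r in ((h-.115,.003),(h-.101,.007),(h-.04,.007),(h-.04,.012),(h-.035,.012)): ln(np.c_[r*np.cos(t),0*t+y,zz+r*np.sin(t)],(255,0,255))
for x in(-12,12):
  for v in (-12,12): ln([(x/1e3,h-.035,zz+v/1e3),(x/1e3,h+.035,zz+v/1e3)],(255,255,0))
cv2.imwrite("pics/ov2.png",np.vstack([raw,img])[:600])
cv2.imwrite("pics/ov2b.png",np.vstack([raw,img]))
E
python3 ov2.py; python3 -c "
import cv2;print(cv2.imread('pics/ov2b.png').shape)"
```

```text
(648, 756, 3)
```

View pics/ov2.png

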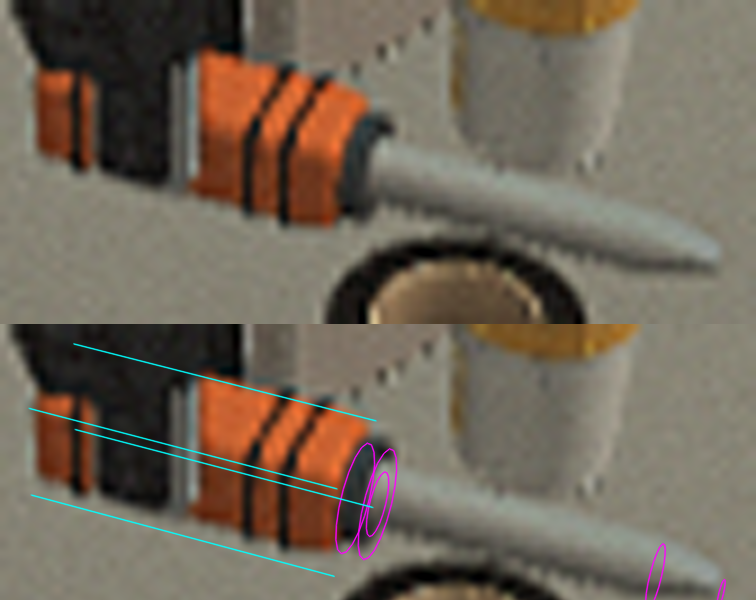

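```bash
cat > ins.py <<'E'
from h import *
yaw=.418;ex=np.array([np.cos(yaw),np.sin(yaw)]);ey=np.array([-np.sin(yaw),np.cos(yaw)]);o=np.array([.504,-.2955])
def step(s,dx=0,dz=0,sp=.06):
    bot.line_to([*(o+s*ey+dx*ex),.1265+dz],ori=down(yaw),speed=sp)
    F=bot.read_force();P=bot.read_tool_pos();r=P[:2]-o
    f=np.array([F[:2]@ex,F[:2]@ey,F[2]]);M=bot.read_torque()
    print("s",s,"F ped",f.round(1),"M",np.round([M[:2]@ex,M[:2]@ey,M[2]],2),"pos",np.round([r@ex*1e3,r@ey*1e3,P[2]*1e3],1))
    return f
E
python3 - <<'E'
from ins import *
for s in (.16,.15,.142,.136,.130,.124):
    f=step(s)
    if np.abs(f).max()>12: print("stop");break
print(bot.read_time_s(),bot.read_finger_gap())
E
```

```text
s 0.16 F ped [ 0.  -0.4 -1.6] M [ 0.03 -0.02  0.04] pos [-1.000e-01  1.601e+02  1.264e+02]
s 0.15 F ped [-0.1 -0.4 -0.4] M [ 0.02 -0.04  0.01] pos [-1.000e-01  1.499e+02  1.265e+02]
s 0.142 F ped [ 0.4 -0.  -1.6] M [ 0.06 -0.02  0.02] pos [-1.000e-01  1.418e+02  1.265e+02]
s 0.136 F ped [-0.5  1.  -1.3] M [ 0.02 -0.04  0.02] pos [-1.000e-01  1.357e+02  1.265e+02]
s 0.13 F ped [ 0.2  0.3 -1.7] M [-0.02  0.06 -0.06] pos [-1.000e-01  1.296e+02  1.265e+02]
s 0.124 F ped [-0.6  0.5 -2.1] M [ 0.06  0.03 -0.01] pos [-1.000e-01  1.236e+02  1.265e+02]
24.0 0.02256272320946497
```

```bash
python3 - <<'E'
from ins import *
for s in (.116,.108,.102,.096,.092,.088,.085,.082,.080,.078,.077,.076,.075,.074,.073):
    f=step(s,sp=.04)
    if np.abs(f).max()>12: print("stop");break
print(bot.read_time_s(),bot.read_finger_gap())
p,d=camera("side");cv2.imwrite("pics/s3.png",cv2.resize(p[200:360,290:450],None,fx=3.7,fy=3.7,interpolation=cv2.INTER_CUBIC))
E
```

```text
s 0.116 F ped [ 1.  -0.1 -2.6] M [0.1  0.01 0.03] pos [-1.000e-01  1.157e+02  1.265e+02]
s 0.108 F ped [ 0.7  1.1 -1.8] M [ 0.06 -0.01  0.  ] pos [-1.000e-01  1.077e+02  1.265e+02]
s 0.102 F ped [-0.5 -0.  -1.6] M [ 0.05 -0.01 -0.04] pos [-1.000e-01  1.017e+02  1.265e+02]
s 0.096 F ped [ 0.  -0.5 -1.6] M [-0.    0.01 -0.  ] pos [-1.000e-01  9.570e+01  1.265e+02]
s 0.092 F ped [-0.7  0.7 -1.3] M [0.03 0.01 0.03] pos [ -0.   91.7 126.5]
s 0.088 F ped [-0.1  0.2 -1.1] M [ 0.   -0.02  0.03] pos [-1.000e-01  8.770e+01  1.265e+02]
s 0.085 F ped [ 0.3 -0.2 -1.3] M [ 0.03  0.04 -0.01] pos [ -0.   84.8 126.5]
s 0.082 F ped [-0.   0.1 -1.7] M [0.01 0.07 0.01] pos [ -0.   81.8 126.5]
s 0.08 F ped [-1.2 -0.1 -1.1] M [ 0.04 -0.06  0.03] pos [  0.   79.9 126.5]
s 0.078 F ped [-0.7 -0.1 -2.1] M [ 0.01 -0.07  0.  ] pos [ -0.   77.9 126.5]
s 0.077 F ped [-0.8  5.7 -0.1] M [ 1.05  0.11 -0.03] pos [  0.   77.7 126.3]
s 0.076 F ped [-1.1 10.5  2.8] M [ 1.92  0.21 -0.03] pos [1.000e-01 7.750e+01 1.261e+02]
s 0.075 F ped [-1.5 13.7  5.1] M [ 2.78  0.34 -0.06] pos [1.000e-01 7.740e+01 1.259e+02]
stop
27.55 0.02263062229367991
```

View pics/s3.png

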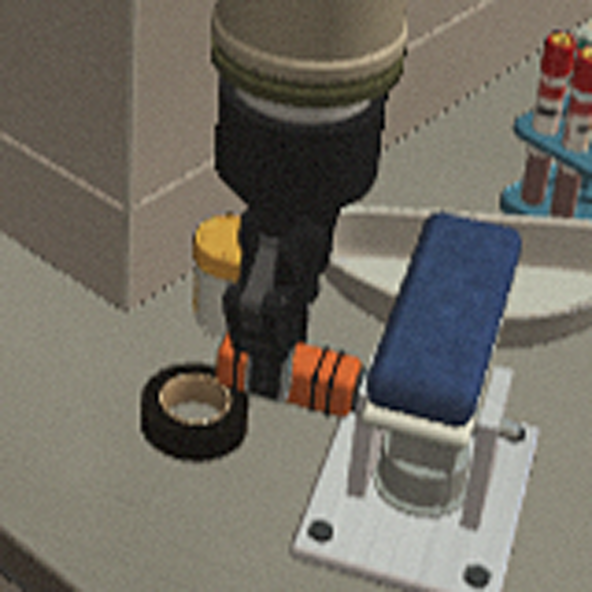

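```bash
python3 - <<'E'
from ins import *
step(.0772)
bot.gripper_open();print(bot.read_force().round(1))
P=bot.read_tool_pos(); bot.line_to([P[0],P[1],.25],speed=.12)
bot.movep([*(o+.18*ey-.05*ex),.33],down(np.pi/2+.2)) ; bot.wait(.3)
k=calibration("wrist");p,d=camera("wrist");np.savez("w4.npz",p=p,d=d,**k);cv2.imwrite("pics/w4.png",p)
W=cloud(d,k);m=outline_of("wrist_rest","wrist")
if m:
    X=W[m[0]["mask"]&(d>0)&(W[...,2]>.125)];print("rest",rect(X[:,:2]))
m=outline_of("pin_grip","wrist")
if m: X=W[m[0]["mask"]&(d>0)];r=rect(X[:,:2]);print("pin",m[0]["conf"],r,(r[0]-o)@np.c_[ex,ey],X[:,2].max())
for n in ["black_tape","yellow_cup","bud_tub"]: print(n,[(b["centre"],round(b["conf"],2)) for b in boxes_of(n,"wrist")][:1])
ps,ds=camera("side");cv2.imwrite("pics/s4.png",cv2.resize(ps[200:360,290:450],None,fx=3.7,fy=3.7,interpolation=cv2.INTER_CUBIC))
for n in ["green_bottle","red_cup","black_tape","yellow_cup","bud_tub"]: print(n,[(b["centre"],round(b["conf"],2)) for b in boxes_of(n,"side")][:1])
print(bot.read_time_s(),bot.read_force().round(1))
E
```

```text
s 0.0772 F ped [-0.3  5.2 -1.7] M [ 1.17 -0.06  0.01] pos [1.000e-01 7.770e+01 1.264e+02]
[ 0.4 -0.4 -0.7]
rest (array([ 0.46386044, -0.25452567]), 154.59304809570312, 99.03663635253906, np.float64(2.022137450038352))
pin 0.66 (array([ 0.49029431, -0.2336106 ]), 94.47290802001953, 50.528602600097656, np.float64(2.0034823394974834)) [0.01259732 0.06212449] 0.0717895734869779
black_tape [([0.4571, -0.1788, 0.0194], 0.82)]
yellow_cup [([0.5265, -0.1359, 0.0603], 0.93)]
bud_tub [([0.545, -0.3997, 0.0849], 0.8)]
green_bottle [([0.6352, -0.3922, 0.0559], 0.59)]
red_cup [([0.5262, 0.1036, 0.0443], 0.58)]
black_tape [([0.4497, -0.1817, 0.0184], 0.89)]
yellow_cup [([0.5315, -0.1426, 0.0513], 0.95)]
bud_tub [([0.5392, -0.4129, 0.0797], 0.69)]
31.525 [-0.2 -0.7  0.4]
```

View pics/s4.png

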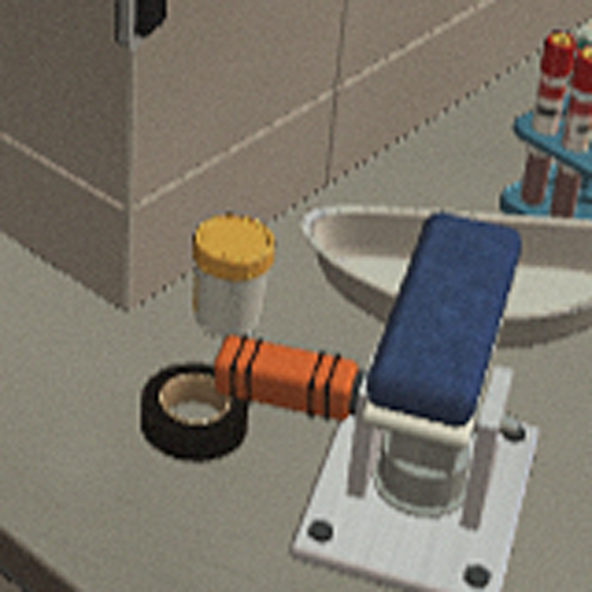

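View pics/w4.png

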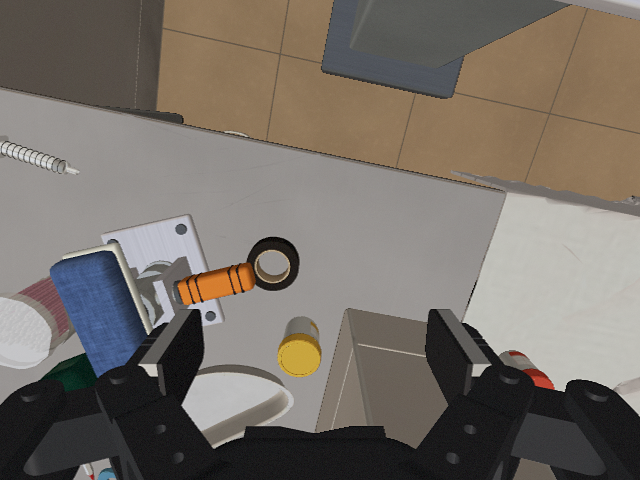

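```bash
python3 - <<'E'
from ins import *
z=np.load("w4.npz");k={n:z[n] for n in ['fx','fy','cx','cy','xyz','orientation']}
p=z["p"].astype(int);b,g,r=p[...,0],p[...,1],p[...,2]
m=((r>150)&(b<70)&(g<150)).astype(np.uint8);m[:,:170]=0;m[:250]=0;m[310:]=0;m[:,265:]=0
W=cloud(z["d"],k);X=W[(m>0)&(z["d"]>0)];Y=(X[:,:2]-o)@np.c_[ex,ey]
T=X[:,2]>.066
print(m.sum(),"y' range",np.percentile(Y[T,1],[0.5,50,99.5]),"x'",np.percentile(Y[T,0],[1,50,99]),rect(X[T][:,:2]),"expect ang",yaw+np.pi/2)
A=np.c_[Y[T,1],np.ones(T.sum())];print("top slope",np.linalg.lstsq(A,X[T][:,2],rcond=None)[0])
cv2.imwrite("pics/w4z.png",cv2.resize(z["p"][200:340,40:300],None,fx=3,fy=3,interpolation=cv2.INTER_CUBIC))
E
```

```text
1440 y' range [0.04080337 0.07090513 0.10633478] x' [-0.01104575 -0.00010797  0.01013561] (array([ 0.4737489 , -0.22884987]), 68.69993591308594, 22.590503692626953, np.float64(2.005815168743852)) expect ang 1.9887963267948965
top slope [-0.04389126  0.07115741]
```

View pics/w4z.png

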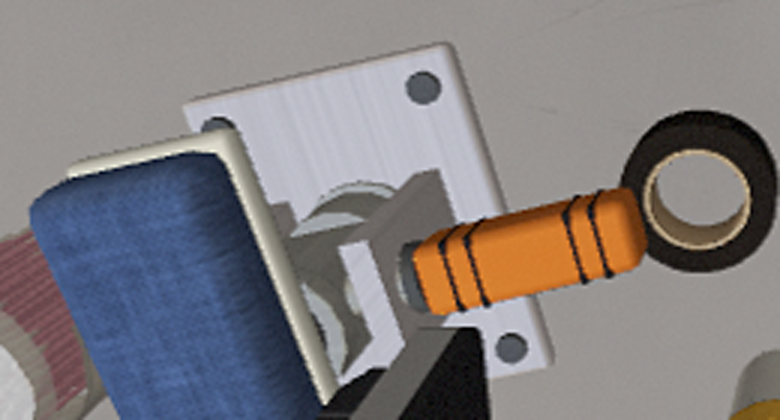

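```bash
python3 - <<'E'
from workcell import bot
bot.hand_in(); print(bot.read_time_s())
E
```

```text
the job is handed in; nothing more can be done
the job is handed in; nothing more can be done
```

The wrist rest is locked. I turned it about 0.965 rad clockwise and pushed the pin through from the +y (tape) side until the collar met the cheek. Then I let the pin go, backed the arm clear and handed in at about 32 s on the robot clock. `hand_in` reports no verdict.

**What the last checks showed:**
- **Rest:** after turning, it lay at 0.422 rad against a pedestal yaw of about 0.418, so its joint angle is about 0. My last angle check came out wrong because the network's rest outline took in other surfaces. In that picture the rest still looks aligned.
- **Pin depth:** contact came 77.7 mm from the swivel axis, where 78 mm was expected for the collar meeting the cheek. After release, the handle's centre measured about 73.5 mm from the axis; fully home is 73 mm.
- **Pin angle:** it sags about 0.044 rad vertically, and its heading is within about 0.02 rad of the hole axis. The limit is 0.12 rad.
- **Forces:** almost nothing until the collar touched, then about 14 N at most.
- **Other objects:** the tub, tape, two cups and bottle all read within about 10 mm of where they started, which is mostly the camera networks' own error. None was seen tipped, though I didn't measure their tilt.

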